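Switch on the red-guarded bench power

TASK

Switch the power on at the box with the red guard: with the fingertips lift the red guard well up from under its front tongue, push the toggle beneath it fully over toward the guard's hinge while the guard is still up, then draw the fingers out and let the guard drop shut. Only nudge and push gently - do not pinch or grip anything - and leave the yellow-guarded switch and the loose things on the desk alone.

Things in the scene. Friction and masses are not known exactly. Their poses are not given: they have to be found in the camera images.
- red_box: Grey power switch box with a red guard, fixed to the desk. Origin: centre of its underside, on the desk; x runs from the tongue side (front) to the hinge side, y left, z up. All numbers below are mm in this frame. Housing x -45 to 51, y -52 to 52, flat top panel at z 70. Hinge axis of the guard: along y through x 12, z 80, between two ears at y +-36.
- red_guard (a joint): Red guard's angle, rad: 0 shut, 1.2 fully up (back about the hinge). A 50 g hood 60 wide in y, open below; a weak spring always drops it shut when not held. Shut: roof top z 116, cheeks (54 apart inside) and front wall (outer face x -52) hang to z 103; a tongue 26 wide at the middle of the front wall hangs to z 92. A finger tilted forward 35 to 45 degrees can reach in from the front while the tongue rides on it.
- red_tongue (a point): Lowest point of the rounded foot (5 thick) of the red guard's tongue, at mid width; shut, it is at x -51.5, z 92: 22 above the panel and 6 in front of the housing's front face (x -45), so the tip of a finger tilted forward 35 to 45 degrees goes under it. Moves with the guard, 65 from the hinge axis; half a newton lifts it.
- red_toggle (a joint): Angle of the toggle beneath the red guard, rad: 0 off (leaning to the front), 0.56 on (leaning toward the hinge). Stiff: about 2 N at its tip, stays where it is left, so push it to its stop. Metal bat 28 long, up to 10 thick, on the centre line y 0, pivot x -20, z 80, on a collar 12 across.
- red_toggle_tip (a point): Top of the red-guarded toggle, moves with it: off at x -28, z 107; on at x -12, z 107.
- yellow_box: The same box in every measure, but with a yellow guard; leave it alone. Origin and axes as for the red one.
- yellow_guard (a joint): angle of the yellow guard, rad: 0 shut, 1.2 fully up
- yellow_toggle (a joint): angle of the toggle beneath the yellow guard, rad: 0 off, 0.56 on
- mug: two-tone blue and white mug, 92 high (mm); a loose bystander, origin at the centre of its underside
- driver_yellow: small yellow screwdriver lying flat, 134 long (mm); a loose bystander, origin at the centre of its underside
- usb_stick: green and white memory stick, 56 x 18 x 8 (mm); a loose bystander, origin at the centre of its underside
- battery_9v: block battery, 51 x 18 x 26 (mm); a loose bystander, origin at the centre of its underside
- film_can: black film canister with a grey lid, 34 across, 53 high (mm); a loose bystander, origin at the centre of its underside
Mind the look-alikes: they are no part of the job. What is shaped like the red_box but green is not meant.

How it is judged:
On the way, in this order (a step that is already met when the one before it is completed fails the run):
1. the red guard is raised (over 0.3 rad) by the fingers with the toggle still off (value of joint red_guard above 0.3 rad and value of joint red_toggle below 0.28 rad and contact force between the fingers and red_box above 0.05 N), for 0.05 s.
2. the toggle is flipped on (over 0.45 rad) while the guard is held up (over 0.2 rad) (value of joint red_toggle above 0.45 rad and value of joint red_guard above 0.2 rad), for 0.05 s.
3. the guard has dropped shut with the toggle on (value of joint red_toggle above 0.45 rad and value of joint red_guard below 0.06 rad), for 0.2 s.
At the end, for the whole second after the job is handed in: Red toggle on (over 0.45 of 0.56 rad), red guard shut (under 0.06 rad), yellow guard shut and yellow toggle off (all of step 3 and value of joint yellow_guard below 0.08 rad and value of joint yellow_toggle below 0.15 rad); the robot touches nothing.
It fails at once if the yellow guard is lifted (over 0.12 rad) or its toggle moved (over 0.2 rad) (value of joint yellow_guard above 0.12 rad or value of joint yellow_toggle above 0.2 rad).
It fails at once if the red switch is pinched or pushed hard (fingers on the box, guard and toggle over 30 N) (contact force between the fingers and red_box above 30 N).
It fails at once if a loose thing is moved more than 15 mm or lifted (distance of any of mug, driver_yellow, usb_stick, battery_9v, film_can from where it was at the start of the episode above 0.015 m).
It also fails if it takes over 32 s, if anything falls off the work surface, if the arm or the gripper's body presses on something with over 40 N, if the wrist force passes 120 N, or if a joint passes its speed limit or range.

ROBOT

A 6-joint arm with a two-finger parallel gripper is mounted at the origin on a cart in front of the work surface, level with it; the furniture and walls round the work are solid. World frame = base frame: x ahead of the robot, y to its left, z up, the work surface at z = 0. Lengths are in m, angles in rad, forces in N, time in s.
With the tool pointing down it reaches from about 0.35 to 0.975 m from the base axis. Payload 4.9 kg.
Tool frame: the origin (TCP) lies at the very end of the fingers, on their centre line; the grasp point (between the pads) lies 19 mm behind it; z points along the fingers, y is the line along which they close (so a half turn about z gives the same grasp; the last joint's range is limited). The gripper opens to 85 mm and grips with 20 to 120 N. Pads are 22 mm wide; open, the fingers measure 114 mm over their backs; the gripper's body (76 mm by 85 mm) begins 54 mm behind the grasp point. The pads swing forward as they close: fully open they stand 13 mm farther back than shut.
Start: joints at [1.13, 0.053, 1.613, -0, 1.476, -0.119], TCP at [0.198, 0.593, 0.231] pointing down, gripper open.
Joint ranges: [-3.01, 3.01], [-1.01, 2.22], [0.06, 2.58], [-1.02, 4.17], [0.09, 2.62], [-3.14, 3.14]. Speed limits (rad/s): [2.57, 2.57, 3.14, 3.14, 3.14, 3.14].

INTERFACE

Orientations are given as a rotation vector (axis times angle).
In Python, from station import get_obs, get_image, finish_job gives the robot as it stands. The module is installed in compiled form; this text tells all that it offers.
- The arm moves only by the tool carry_out, never from a script. Its argument "rows" is a list of rows, each a list of 7 numbers: the turn, a rotation vector about the tool's x, y, z as a fraction of full scale, then the shift along the tool's x, y, z as a fraction of full scale, then the closure, from -1 (fully open) to 1 (shut). A call has 1 to 5 rows; each row is the pose to reach, as a shift and turn from the pose commanded when the call began, along the tool's axes at that moment, turning the shorter way round; what a row does not reach only later rows make up. Full scale, the value 1, is 300 mm for a shift and pi rad for a turn. A row lasts 1/10 s, in which the tool goes at most 50 mm and 8.59 degrees, less where a joint would pass 70% of its speed; a pose out of reach is approached as far as the arm can. A call with a number of a shift or a turn outside -1 to 1 is refused whole. A call with a gripper value outside its range is refused whole. The fingers move at their own pace and stop on an object; "force" is the grip in N (left out, the last holds). Time passes only in rows, so rows that repeat a pose let the fingers close. It gives the time, the measured TCP pose, the force, the opening and the grip force at its end, in the units of the state.
- get_obs(): the state, without advancing time (a new reading comes with each control period).
- get_image(name): name is "side" or "top" or "wrist"; returns a dict with "img" (420x560x3 uint8, blue, green, red), "mtx" (3x3 intrinsics, pixels), "R" (3x3) and "t" (3): a world point X has camera coordinates R X + t. Camera axes: x right, y down, z forward; pixel columns grow to the right and rows downward; lengths in m; the calibration is good to about 2 mm. A picture is of the moment at which its call begins. There is no depth.
- finish_job(): hands the job in; it is judged then, once.
The state is a dict: "t": time; "q": joint angles; "dq": joint speeds; "effort": joint torques, N m; "tool_pos": TCP position; "tool_rot": TCP orientation; "contact_force": force on the tool from outside, world axes, zero at the start; "wrist_torque": the same for the moment, N m; "opening": finger opening in m; "grip_force": force on a finger pad.
Only numpy, scipy, OpenCV 4.12 (cv2) and the standard library are available. Lean on these libraries where they do the work, as an engineer would, in place of code of your own. Each camera call takes 0.05 s, during which the arm holds its last target. There are 200 camera calls.

## Working session

There is one attempt and no reset: what is moved stays moved. The work goes in short steps, Python scripts to look and compute and a tool call to move; the robot and the scene stay as the last step left them, time stands still between calls to the robot, and variables do not carry over. Pictures are saved under pics/ and viewed, at most 10 in all, crops included, and the job is handed in when it is done.

Besides the shell and the picture viewer there is one more tool, called after "Call:" as a command line: name --pt "numbers of a row" for each row, then --argument value for the rest. carry_out: Moves the arm, as the interface text tells. Shift numbers are shares of 300 mm and turn numbers shares of pi rad, none past 1 either way. Its arguments: {"type":"object","properties":{"rows":{"type":"array"},"force":{"type":"number"}},"required":["rows"]}

```bash
mkdir -p pics; cat > h.py <<'E'
import numpy as np,cv2
from station import get_obs,get_image
def ray(c,u,v):
    d=c["R"].T@np.linalg.inv(c["mtx"])@np.array([u,v,1.]); return -c["R"].T@c["t"],d
def onz(c,u,v,z):
    o,d=ray(c,u,v); return o+d*(z-o[2])/d[2]
def proj(c,X):
    p=c["mtx"]@(c["R"]@np.asarray(X)+c["t"]); return p[:2]/p[2]
E
python3 - <<'E'
from h import *
import pickle
C={n:get_image(n) for n in("top","side")}
pickle.dump(C,open("c.pkl","wb"))
for n in C: cv2.imwrite(f"pics/{n}.png",C[n]["img"]); print(n,-C[n]["R"].T@C[n]["t"],C[n]["R"][2])
o=get_obs();print(o["t"],o["tool_pos"],o["tool_rot"],o["opening"])
E
```

```text
top [0.29251384 0.00852279 1.27363692] [ 0.21191242 -0.01764249 -0.9771294 ]
side [-0.00708448 -0.84419433  0.49276394] [ 0.48567925  0.79453645 -0.36445506]
0.1 [0.19745601 0.59239634 0.23017219] [-5.03272928e-01 -3.10050410e+00  2.85210232e-03] 0.08521073116714263
```

View pics/top.png

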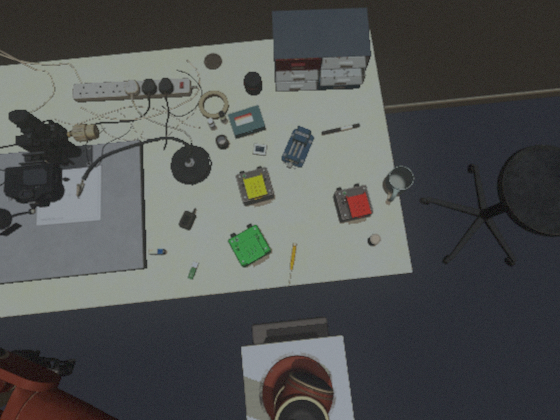

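View pics/side.png

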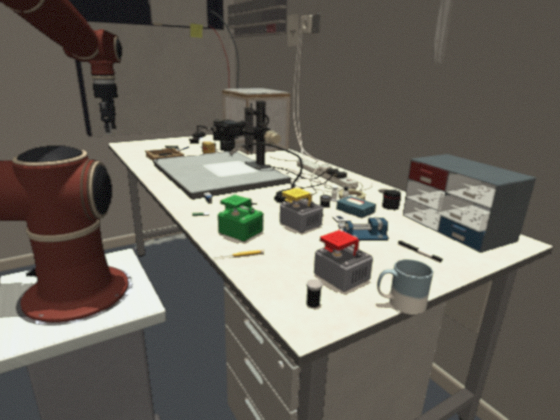

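The top view shows three look-alikes: red (353,203), yellow (256,187) and green (249,245). Only the red-guarded one fits the task. The mug (398,180) and film can (374,239) are close to it. I'll enlarge both views to confirm and to get its heading.

```bash
python3 - <<'E'
from h import *
import pickle
C=pickle.load(open("c.pkl","rb"))
t=cv2.resize(C["top"]["img"][165:255,315:420],None,fx=5,fy=5,interpolation=cv2.INTER_CUBIC)[:, :]
s=cv2.resize(C["side"]["img"][220:320,290:440],None,fx=5,fy=5,interpolation=cv2.INTER_CUBIC)
t=cv2.convertScaleAbs(t,alpha=1.6);cv2.imwrite("pics/tz.png",t);s=cv2.convertScaleAbs(s,alpha=1.4);cv2.imwrite("pics/sz.png",s)
for n in C:
    b,g,r=[C[n]["img"][...,i].astype(int) for i in range(3)]
    m=((r>130)&(g<70)&(b<70)).astype(np.uint8)
    k,l,st,ce=cv2.connectedComponentsWithStats(m)
    for i in range(1,k):
        if st[i,4]>60:
            cs,_=cv2.findContours((l==i).astype(np.uint8),0,1); R=cv2.minAreaRect(cs[0]); print(n,st[i],ce[i],R)
            if n=="top": print([onz(C[n],u,v,.116).round(4).tolist() for u,v in cv2.boxPoints(R)], onz(C[n],*ce[i],.116))
E
```

```text
top [348 193  23  24 368] [358.71467391 204.92391304] ((358.7115173339844, 204.9423065185547), (20.43545150756836, 18.593626022338867), 74.74488067626953)
[[0.558, -0.2134, 0.116], [0.5673, -0.2699, 0.116], [0.5048, -0.2767, 0.116], [0.4957, -0.2207, 0.116]] [ 0.53135025 -0.24519576  0.116     ]
side [321 232  38  15 316] [339.20886076 238.60759494] ((339.3500061035156, 238.55001831054688), (14.546475410461426, 34.46882247924805), 71.56504821777344)
```

View pics/tz.png

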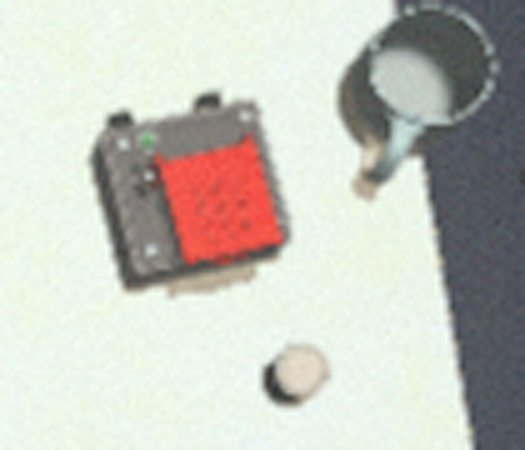

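View pics/sz.png

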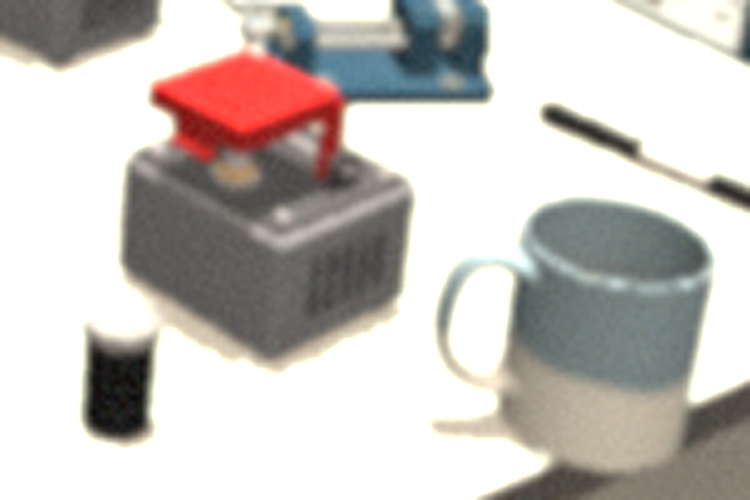

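```bash
python3 - <<'E'
from h import *
import pickle
C=pickle.load(open("c.pkl","rb"))
T,S=C["top"],C["side"]
for u,v in [(105,148),(250,98),(288,240),(132,288)]: print("panel top",onz(T,315+u/5,165+v/5,.07).round(4))
for u,v in [(130,155),(272,243),(410,185)]: print("panel side",onz(S,290+u/5,220+v/5,.07).round(4))
for u,v in [(152,93),(245,52),(345,98),(240,137)]: print("roof side",onz(S,290+u/5,220+v/5,.116).round(4))
print("roof top",[onz(T,315+u/5,165+v/5,.116).round(4) for u,v in[(157,158),(253,135),(287,243),(185,265)]])
print("collar",onz(S,290+238/5,220+175/5,.07),"ear",onz(S,290+350/5,220+172/5,.08),"base near",onz(S,290+270/5,220+360/5,0))
print("knobs",[onz(T,315+u/5,165+v/5,.08).round(4) for u,v in[(148,180),(118,118),(207,100)]])
print("mug",onz(T,315+435/5,165+65/5,.092),"handle",onz(T,315+365/5,165+185/5,.05),"film",onz(T,315+302/5,165+372/5,.053))
z=lambda a:cv2.resize(a,None,fx=5,fy=5,interpolation=cv2.INTER_CUBIC)
a=cv2.convertScaleAbs(z(T["img"][165:255,220:290])[:450,:350],alpha=1.8)
b=cv2.convertScaleAbs(z(S["img"][225:290,310:380]),alpha=2.2); b=cv2.resize(b,(430,450))
cv2.imwrite("pics/cmp.png",np.hstack([a,b]))
E
```

```text
panel top [ 0.5819 -0.1887  0.07  ]
panel top [ 0.6044 -0.285   0.07  ]
panel top [ 0.5104 -0.2947  0.07  ]
panel top [ 0.4907 -0.1932  0.07  ]
panel side [ 0.4979 -0.2078  0.07  ]
panel side [ 0.5032 -0.3033  0.07  ]
panel side [ 0.5939 -0.2938  0.07  ]
roof side [ 0.4874 -0.2337  0.116 ]
roof side [ 0.5532 -0.2194  0.116 ]
roof side [ 0.561  -0.2795  0.116 ]
roof side [ 0.4945 -0.2865  0.116 ]
roof top [array([ 0.5612, -0.2118,  0.116 ]), array([ 0.5691, -0.2721,  0.116 ]), array([ 0.5003, -0.2822,  0.116 ]), array([ 0.4936, -0.2191,  0.116 ])]
collar [ 0.53013513 -0.24790271  0.07      ] ear [ 0.56430056 -0.28448414  0.08      ] base near [ 5.18091649e-01 -2.93765684e-01 -5.55111512e-17]
knobs [array([ 0.556, -0.211,  0.08 ]), array([ 0.5979, -0.1979,  0.08  ]), array([ 0.6035, -0.2554,  0.08  ])]
mug [ 0.60741264 -0.39829574  0.092     ] handle [ 0.54432147 -0.35439673  0.05      ] film [ 0.42893103 -0.29448447  0.053     ]
```

View pics/cmp.png

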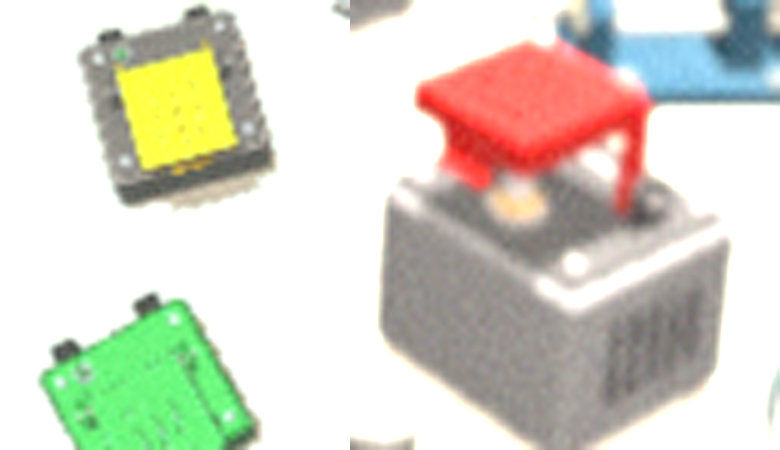

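The crop settles the geometry. The hinge ears on the red box are on the far (+x) side and the tongue faces the robot (-x), with yaw about 0.115 and origin near (0.550, -0.245). I'll plan an approach with the fingers shut and tilted 40°.

```bash
cat >> h.py <<'E'
from scipy.spatial.transform import Rotation as Ro
try: O,YAW=np.load("box.npy")[:3],np.load("box.npy")[3]
except Exception: O,YAW=np.array([.550,-.2445,0]),.115
def B(): return Ro.from_euler("z",YAW)
def w(x,y,z): return O+B().apply(np.array([x,y,z])/1000)
def rot(deg):
    a=np.radians(deg); z=np.array([np.sin(a),0,-np.cos(a)]); y=np.array([0,1.,0])
    return B()*Ro.from_matrix(np.column_stack([np.cross(y,z),y,z]))
def rel(p,R,o=None):
    o=o or get_obs(); R0=Ro.from_rotvec(o["tool_rot"])
    return np.r_[(R0.inv()*R).as_rotvec()/np.pi, R0.inv().apply(p-o["tool_pos"])/.3].round(4)
def inbox(o):
    return (B().inv().apply(np.array(o["tool_pos"])-O)*1000).round(1)
E
python3 - <<'E'
from h import *
print(rel(np.array([.36,.36,.30]),rot(40)))
print("goal",w(-110,0,140))
E
```

```text
[-0.0491 -0.2188 -0.1331 -0.759  -0.5639 -0.2319]
goal [ 0.44072657 -0.25712214  0.14      ]
```

Call:
carry_out --pt "0 0 0 -0.759 -0.564 -0.232 1" --pt "0 0 0 -0.759 -0.564 -0.232 1" --pt "-0.049 -0.219 -0.133 -0.759 -0.564 -0.232 1" --pt "-0.049 -0.219 -0.133 -0.759 -0.564 -0.232 1" --pt "-0.049 -0.219 -0.133 -0.759 -0.564 -0.232 1" --force 20

```text
t: 0.6
tool_pos: [0.3379, 0.3925, 0.2916]
tool_rot: [0.118, 2.748, 0.031]
contact_force: [0.8, -0.5, 0.0]
opening: 0.0122
grip_force: 0.0
```

```bash
python3 - <<'E'
from h import *
o=get_obs();print(o["t"],o["q"],o["tool_pos"],o["opening"]);print(rel(np.array([.40,.12,.27]),rot(40)))
E
```

```text
0.6 [ 0.87266358 -0.39421896  1.94222155 -0.30121237  1.34036496 -0.58045741] [0.33789654 0.39253005 0.29158072] 0.01224787645055085
[-0.0216 -0.0966 -0.0592 -0.2423 -0.8915  0.1405]
```

Call:
carry_out --pt "-0.0216 -0.0966 -0.0592 -0.242 -0.892 0.14 1" --pt "-0.0216 -0.0966 -0.0592 -0.242 -0.892 0.14 1" --pt "-0.0216 -0.0966 -0.0592 -0.242 -0.892 0.14 1" --pt "-0.0216 -0.0966 -0.0592 -0.242 -0.892 0.14 1" --pt "-0.0216 -0.0966 -0.0592 -0.242 -0.892 0.14 1"

```text
t: 1.1
tool_pos: [0.4025, 0.1571, 0.2676]
tool_rot: [-0.139, 2.458, 0.046]
contact_force: [1.0, 0.6, 0.7]
opening: 0.0001
grip_force: 0.0
```

```bash
python3 - <<'E'
from h import *
o=get_obs();print(o["t"],o["q"],o["tool_pos"],o["opening"]);print(rel(np.array([.41,-.12,.23]),rot(40)))
E
```

```text
1.1 [ 0.26235972 -1.01099195  2.39299557 -0.10877133  1.08750791 -1.40411734] [0.40248401 0.15709743 0.26760959] 8.509817539318628e-05
[-1.200e-03 -5.700e-03 -3.000e-04  1.409e-01 -9.204e-01  5.000e-02]
```

```bash
python3 - <<'E'
from h import *
print(rel(np.array([.45,-.10,.23]),rot(40)))
E
```

```text
[-1.200e-03 -5.700e-03 -3.000e-04  3.210e-02 -8.690e-01  1.379e-01]
```

Call:
carry_out --pt "-0.001 -0.006 0 0.032 -0.869 0.138 1" --pt "-0.001 -0.006 0 0.032 -0.869 0.138 1" --pt "-0.001 -0.006 0 0.032 -0.869 0.138 1" --pt "-0.001 -0.006 0 0.032 -0.869 0.138 1" --pt "-0.001 -0.006 0 0.032 -0.869 0.138 1"

```text
t: 1.6
tool_pos: [0.4488, -0.0785, 0.2368]
tool_rot: [-0.134, 2.432, 0.049]
contact_force: [0.9, -0.0, 0.8]
opening: 0.0002
grip_force: 0.0
```

```bash
python3 - <<'E'
from h import *
o=get_obs();print(o["t"],o["q"],o["tool_pos"]);print(rel(w(-110,0,150),rot(40)))
E
```

```text
1.6 [-0.61377052 -0.92020186  2.41118344  0.49437892  1.13305773 -2.38743796] [ 0.44884898 -0.07853628  0.2368051 ]
[-0.001   0.0025 -0.0012  0.2579 -0.5887  0.1603]
```

Call:
carry_out --pt "-0.001 0.0025 -0.001 0.258 -0.589 0.16 1" --pt "-0.001 0.0025 -0.001 0.258 -0.589 0.16 1" --pt "-0.001 0.0025 -0.001 0.258 -0.589 0.16 1" --pt "-0.001 0.0025 -0.001 0.258 -0.589 0.16 1" --pt "-0.001 0.0025 -0.001 0.258 -0.589 0.16 1"

```text
t: 2.1
tool_pos: [0.4387, -0.2573, 0.1433]
tool_rot: [-0.128, 2.45, 0.063]
contact_force: [-0.1, 1.7, 0.9]
opening: 0.0001
grip_force: 0.0
```

```bash
python3 - <<'E'
from h import *
import pickle
o=get_obs();print(o["t"],o["q"],o["tool_pos"],inbox(o),o["contact_force"])
C={n:get_image(n) for n in("top","side","wrist")}
pickle.dump(C,open("c2.pkl","wb"))
W=C["wrist"];print(-W["R"].T@W["t"],W["R"][2])
z=cv2.resize(C["side"]["img"][180:300,250:400],(500,400),interpolation=cv2.INTER_CUBIC)
cv2.imwrite("pics/w.png",cv2.convertScaleAbs(np.hstack([cv2.resize(W["img"],(300,225)),z[:225,:]]) if 0 else W["img"],alpha=1.6))
E
```

```text
2.1 [-1.01164832 -0.44053723  2.29881451  0.71535914  1.07481598 -2.97222153] [ 0.43873576 -0.2572999   0.1433277 ] [-1.120e+02  1.000e-01  1.433e+02] [-0.11781512  1.71411384  0.90563947]
[ 0.29702538 -0.27220585  0.21412455] [ 0.82123716  0.09747422 -0.56219952]
```

View pics/w.png

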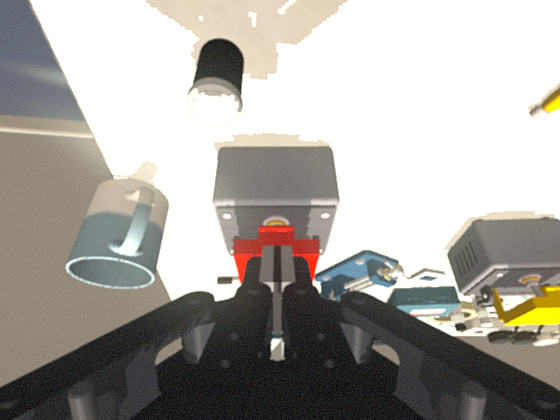

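The wrist camera looks from below the tool, so the picture is upside down. The box's front face spans about (216,148) to (338,206), and the tongue is at (277,230), lined up with the closed fingertips at (277,250). I'll refine the box pose from these.

```bash
python3 - <<'E'
from h import *
import pickle
C=pickle.load(open("c2.pkl","rb")); W=C["wrist"]; im=W["img"]
b,g,r=[im[...,i].astype(int) for i in range(3)]
red=(r>90)&(g<60)&(b<60)
for v in range(220,285,4):
    u=np.where(red[v,150:420])[0]
    if len(u): print(v,u.min()+150,u.max()+150,len(u),end=" | ")
print()
gray=cv2.cvtColor(im,6).astype(int)
print("col277",[(v,gray[v,250],gray[v,310]) for v in range(138,215,4)])
print("row175",[(u,gray[175,u]) for u in range(206,226,2)],[(u,gray[175,u]) for u in range(326,348,2)])
for X,n in[((-51.5,0,92),"tongue"),((-51.5,13,92),"tl"),((-51.5,-13,92),"tr"),((-45,52,70),"fl"),((-45,-52,70),"fr"),((-45,52,0),"bl"),((-45,-52,0),"br"),((-52,30,103),"wl"),((-52,-30,103),"wr")]:
    print(n,proj(W,w(*X)).round(1),"top",proj(C["top"],w(*X)).round(1),"side",proj(C["side"],w(*X)).round(1))
E
```

```text
228 258 293 36 | 232 258 293 36 | 236 258 293 36 | 240 235 317 83 | 244 234 318 85 | 248 234 318 56 | 252 234 318 55 | 256 235 317 52 | 260 236 316 23 | 264 237 315 18 | 268 238 314 14 | 272 239 313 10 | 276 239 314 9 | 280 241 311 3 | 
col277 [(138, np.int64(140), np.int64(200)), (142, np.int64(139), np.int64(138)), (146, np.int64(115), np.int64(110)), (150, np.int64(78), np.int64(81)), (154, np.int64(79), np.int64(80)), (158, np.int64(79), np.int64(80)), (162, np.int64(76), np.int64(81)), (166, np.int64(77), np.int64(76)), (170, np.int64(78), np.int64(79)), (174, np.int64(83), np.int64(74)), (178, np.int64(81), np.int64(79)), (182, np.int64(79), np.int64(78)), (186, np.int64(77), np.int64(77)), (190, np.int64(79), np.int64(78)), (194, np.int64(79), np.int64(78)), (198, np.int64(81), np.int64(83)), (202, np.int64(102), np.int64(105)), (206, np.int64(64), np.int64(49)), (210, np.int64(72), np.int64(82)), (214, np.int64(75), np.int64(101))]
row175 [(206, np.int64(198)), (208, np.int64(199)), (210, np.int64(198)), (212, np.int64(199)), (214, np.int64(192)), (216, np.int64(100)), (218, np.int64(86)), (220, np.int64(89)), (222, np.int64(90)), (224, np.int64(87))] [(326, np.int64(81)), (328, np.int64(80)), (330, np.int64(82)), (332, np.int64(82)), (334, np.int64(76)), (336, np.int64(138)), (338, np.int64(201)), (340, np.int64(199)), (342, np.int64(201)), (344, np.int64(199)), (346, np.int64(200))]
tongue [274.1 223. ] top [360.5 216.7] side [328.3 250. ]
tl [292.  222.8] top [356.4 217.7] side [324.2 247.8]
tr [256.1 223.1] top [364.6 215.8] side [332.4 252.2]
fl [340.7 202.6] top [342.5 219.7] side [314.  249.2]
fr [207.4 203.5] top [374.7 212.5] side [346.6 267.3]
bl [331.6 138.7] top [339.4 223.7] side [312.4 274.7]
br [216.2 139.4] top [369.9 216.8] side [343.9 294.5]
wl [316.6 235.7] top [351.7 218.3] side [319.2 240.8]
wr [231.5 236.2] top [370.8 214.1] side [338.3 250.8]
```

```bash
python3 - <<'E'
from h import *
import h,pickle
from scipy.optimize import least_squares
C=pickle.load(open("c2.pkl","rb")); W,T=C["wrist"],pickle.load(open("c.pkl","rb"))["top"]
wp=[((-51.5,13,92),293.7,226),((-51.5,-13,92),257.3,226),((-52,30,103),318.5,238.7),((-52,-30,103),233.5,238.7),((-45,0,70),None,204),((-45,0,0),None,147),((-45,52,35),None,None)]
tp=[((12,30,116),(157,158)),((12,-30,116),(253,135)),((-52,-30,116),(287,243)),((-52,30,116),(185,265))]
def f(p,out=False):
    h.O=np.array([p[0],p[1],0]);h.YAW=p[2];e=[]
    for X,u,v in wp:
        q=proj(W,w(*X))
        if u is not None:e.append(q[0]-u)
        if v is not None:e.append(q[1]-v)
    eT=[]
    for X,(u,v) in tp: eT+=list(proj(T,w(*X))-[315+u/5,165+v/5])
    return (np.array(e).round(1),np.array(eT).round(1)) if out else np.r_[e,eT]
r=least_squares(f,[.55,-.2445,.115],loss="soft_l1");print(r.x,f(r.x,1))
np.save("box.npy",[r.x[0],r.x[1],0,r.x[2]])
E
python3 - <<'E'
from h import *
o=get_obs();print(inbox(o));print(rel(w(-78,0,85),rot(40)))
E
```

```text
[ 0.55367225 -0.24327683  0.10784177] (array([-0.3, -0.4,  0.7, -0.3, -0.8, -0.3,  0.3, -0.1,  1.8, -4.9]), array([ 0.1, -0.4, -0.1,  0.1, -1.4, -1.5, -0.3, -1.7]))
[-113.1    0.9  149.8]
[ 0.0022 -0.0007  0.0013  0.0487 -0.0046  0.2407]
```

```bash
python3 - <<'E'
from h import *
for p in [(-90,0,90),(-80,0,76),(-58,0,76)]: print(p,rel(w(*p),rot(40)))
E
```

```text
(-90, 0, 90) [ 0.0022 -0.0007  0.0013  0.0687 -0.0042  0.2023]
(-80, 0, 76) [ 0.0022 -0.0007  0.0013  0.073  -0.0046  0.2595]
(-58, 0, 76) [ 0.0022 -0.0007  0.0013  0.0168 -0.0052  0.3065]
```

Call:
carry_out --pt "0.002 -0.001 0.001 0.03 -0.004 0.1 1" --pt "0.002 -0.001 0.001 0.069 -0.004 0.202 1" --pt "0.002 -0.001 0.001 0.073 -0.005 0.26 1" --pt "0.002 -0.001 0.001 0.045 -0.005 0.283 1" --pt "0.002 -0.001 0.001 0.045 -0.005 0.283 1"

```text
t: 2.75
tool_pos: [0.4871, -0.2505, 0.0789]
tool_rot: [-0.138, 2.436, 0.045]
contact_force: [-0.8, -1.0, 0.6]
opening: -0.0002
grip_force: 0.0
```

```bash
python3 - <<'E'
from h import *
o=get_obs();print(o["t"],o["q"][[1,5]] if hasattr(o["q"],"shape") else o["q"],inbox(o),o["contact_force"])
S=get_image("side");W=get_image("wrist")
a=cv2.resize(S["img"][205:300,275:370],(400,400),interpolation=cv2.INTER_CUBIC)
b=cv2.resize(W["img"][130:300,180:380],(400,340),interpolation=cv2.INTER_CUBIC);b=np.vstack([b,np.zeros((60,400,3),np.uint8)])
cv2.imwrite("pics/a1.png",cv2.convertScaleAbs(np.hstack([a,b]),alpha=1.7))
for p in [(-58,0,76),(-54,0,76),(-54,0,86),(-50,0,96),(-46,0,103)]: print(p,rel(w(*p),rot(40)))
E
```

```text
2.75 [-0.23395824 -3.0538428 ] [-67.   -0.1  78.9] [-0.75353218 -0.98961589  0.5754492 ]
(-58, 0, 76) [-0.0007  0.0012  0.0018 -0.0181  0.003   0.0288]
(-54, 0, 76) [-0.0007  0.0012  0.0018 -0.0283  0.0029  0.0374]
(-54, 0, 86) [-0.0007  0.0012  0.0018 -0.0498  0.0027  0.0119]
(-50, 0, 96) [-0.0007  0.0012  0.0018 -0.0815  0.0025 -0.0049]
(-46, 0, 103) [-0.0007  0.0012  0.0018 -0.1068  0.0024 -0.0141]
```

View pics/a1.png

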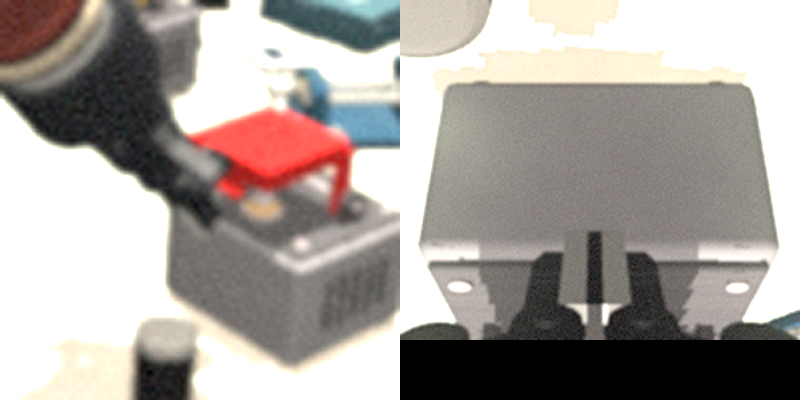

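Tip is in front of and below the tongue, and it's centred (fingers at col 595, box centre at 599 in the wrist crop). I'll slide it under.

Call:
carry_out --pt "0 0.001 0.001 -0.018 0.003 0.029 1" --pt "0 0.001 0.001 -0.027 0.003 0.036 1" --pt "0 0.001 0.001 -0.038 0.003 0.024 1" --pt "0 0.001 0.001 -0.05 0.003 0.012 1" --pt "0 0.001 0.001 -0.05 0.003 0.012 1"

```text
t: 3.35
tool_pos: [0.4992, -0.2493, 0.0844]
tool_rot: [-0.131, 2.441, 0.046]
contact_force: [-0.1, 0.3, -0.2]
opening: -0.0002
grip_force: 0.3
```

```bash
python3 - <<'E'
from h import *
o=get_obs();print(o["t"],o["q"][[1,5]],inbox(o),o["contact_force"])
S=get_image("side")
a=cv2.resize(S["img"][205:300,275:370],(500,500),interpolation=cv2.INTER_CUBIC)
cv2.imwrite("pics/a2.png",cv2.convertScaleAbs(a,alpha=1.7))
for p in [(-50,0,96),(-46,0,103),(-43,0,103)]: print(p,rel(w(*p),rot(40)))
E
```

```text
3.35 [-0.22070439 -3.01092898] [-54.8  -0.1  84.4] [-0.05298026  0.34579243 -0.15778817]
(-50, 0, 96) [-0.0004 -0.0004 -0.0002 -0.0386 -0.     -0.0201]
(-46, 0, 103) [-0.0004 -0.0004 -0.0002 -0.0638 -0.     -0.0295]
(-43, 0, 103) [-0.0004 -0.0004 -0.0002 -0.0715 -0.     -0.023 ]
```

View pics/a2.png

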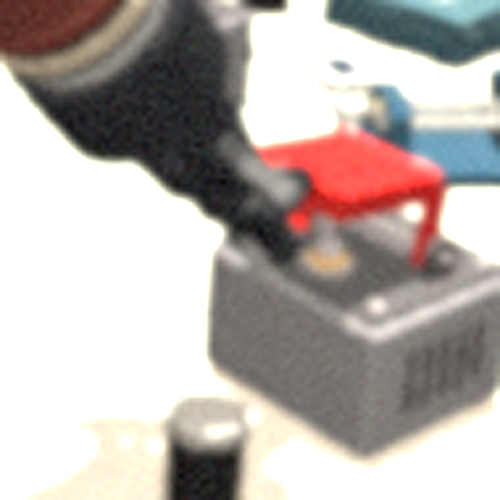

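The tip is under the tongue, with the tongue visible at (298,215) just above the finger and only a small force. Next I'll lift, and read the guard angle from the red mask's top row.

Call:
carry_out --pt "0 0 0 -0.02 0 -0.01 1" --pt "0 0 0 -0.039 0 -0.02 1" --pt "0 0 0 -0.052 0 -0.025 1" --pt "0 0 0 -0.064 0 -0.029 1" --pt "0 0 0 -0.064 0 -0.029 1"

```text
t: 3.9
tool_pos: [0.5085, -0.2481, 0.1032]
tool_rot: [-0.131, 2.441, 0.047]
contact_force: [0.1, -0.4, 0.0]
opening: -0.0001
grip_force: 0.2
```

```bash
cat >> h.py <<'E'
def guard(x,y,z,f):
    c,s=np.cos(f),np.sin(f); X,Z=x-12,z-80
    return w(12+c*X+s*Z,y,80-s*X+c*Z)
def phi(im):
    b,g,r=[im["img"][...,i].astype(int) for i in range(3)]
    m=(r>110)&(g<70)&(b<70); m[:, :290]=0; m[:,400:]=0; m[:200]=0; m[300:]=0
    v,u=np.where(m); fs=np.arange(0,1.25,.05)
    pr=[min(proj(im,guard(a,b_,116,f))[1] for a in(-52,12) for b_ in(-30,30)) for f in fs]
    return "red top row",v.min(),"umax",u.max(),"n",len(v),list(zip(fs.round(2),np.round(pr,1)))[::3]
E
python3 - <<'E'
from h import *
import pickle
print(phi(pickle.load(open("c.pkl","rb"))["side"])[:6])
o=get_obs();print(o["t"],o["q"][[1,5]],inbox(o),o["contact_force"])
S=get_image("side");print(phi(S))
a=cv2.resize(S["img"][195:290,275:370],(400,400),interpolation=cv2.INTER_CUBIC)
cv2.imwrite("pics/a3.png",cv2.convertScaleAbs(a,alpha=1.7))
for p in [(-42,0,105),(-42,0,97),(-40,0,93),(-36,0,93),(-30,0,93),(-25,0,93)]: print(p,rel(w(*p),rot(40)))
E
```

```text
('red top row', np.int64(232), 'umax', np.int64(358), 'n', 371)
3.9 [-0.23798404 -2.9579665 ] [-4.540e+01  1.000e-01  1.032e+02] [ 0.07458725 -0.35303219  0.00934364]
('red top row', np.int64(229), 'umax', np.int64(361), 'n', 179, [(np.float64(0.0), np.float64(228.5)), (np.float64(0.15), np.float64(228.1)), (np.float64(0.3), np.float64(226.8)), (np.float64(0.45), np.float64(223.2)), (np.float64(0.6), np.float64(220.1)), (np.float64(0.75), np.float64(217.4)), (np.float64(0.9), np.float64(215.4)), (np.float64(1.05), np.float64(214.1)), (np.float64(1.2), np.float64(213.4))])
(-42, 0, 105) [-0.0003 -0.0004 -0.0002 -0.0142 -0.0006  0.0021]
(-42, 0, 97) [-0.0003 -0.0004 -0.0002  0.0029 -0.0006  0.0225]
(-40, 0, 93) [-0.0003 -0.0004 -0.0002  0.0063 -0.0006  0.037 ]
(-36, 0, 93) [-0.0003 -0.0004 -0.0002 -0.0039 -0.0005  0.0456]
(-30, 0, 93) [-0.0003 -0.0004 -0.0002 -0.0192 -0.0005  0.0584]
(-25, 0, 93) [-0.0003 -0.0004 -0.0002 -0.032  -0.0005  0.0691]
```

View pics/a3.png

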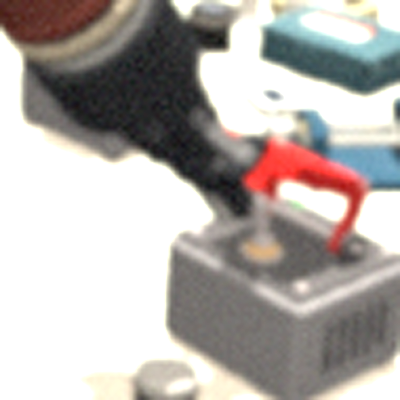

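The guard is clearly up, about 0.4 rad: the roof is tilted, with its front at (265,150). The fingertip at (240,215) is just in front of the toggle at (262,215). I'll raise slightly more, then move in against the toggle.

Call:
carry_out --pt "0 0 0 -0.009 0 -0.0135 1" --pt "0 0 0 -0.009 0 -0.0135 1" --pt "0 0 0 -0.006 0 0.005 1" --pt "0 0 0 -0.003 0 0.025 1" --pt "0 0 0 -0.004 0 0.039 1"

```text
t: 4.45
tool_pos: [0.5162, -0.2468, 0.0931]
tool_rot: [-0.13, 2.443, 0.049]
contact_force: [-2.3, -0.3, 0.8]
opening: 0.0001
grip_force: 1.3
```

```bash
python3 - <<'E'
from h import *
o=get_obs();print(o["t"],o["q"][[1,5]],inbox(o),o["contact_force"])
S=get_image("side");print(phi(S)[:6])
for p in [(-34,0,93),(-30,0,93),(-26,0,93),(-23,0,93)]: print(p,rel(w(*p),rot(40)))
E
```

```text
4.45 [-0.20335301 -2.9646301 ] [-37.6   0.5  93.1] [-2.26588658 -0.2584321   0.83213354]
('red top row', np.int64(228), 'umax', np.int64(361), 'n', 146)
(-34, 0, 93) [ 0.0002 -0.001  -0.0006 -0.01   -0.0025  0.0066]
(-30, 0, 93) [ 0.0002 -0.001  -0.0006 -0.0203 -0.0025  0.0151]
(-26, 0, 93) [ 0.0002 -0.001  -0.0006 -0.0305 -0.0024  0.0237]
(-23, 0, 93) [ 0.0002 -0.001  -0.0006 -0.0382 -0.0024  0.0301]
```

Toggle contact felt (-2.3 N). I'll push over in small steps.

Call:
carry_out --pt "0 0 0 -0.01 -0.001 0.007 1" --pt "0 0 0 -0.015 -0.001 0.011 1" --pt "0 0 0 -0.02 -0.001 0.015 1" --pt "0 0 0 -0.025 -0.001 0.019 1" --pt "0 0 0 -0.0305 -0.001 0.0237 1"

```text
t: 5.0
tool_pos: [0.527, -0.2458, 0.0937]
tool_rot: [-0.132, 2.445, 0.048]
contact_force: [-26.2, -0.6, 11.3]
opening: 0.0001
grip_force: 13.6
```

```bash
python3 - <<'E'
from h import *
o=get_obs();print(o["t"],o["q"][[1,5]],inbox(o),o["contact_force"])
S=get_image("side");print(phi(S)[:6])
for p in [(-23,0,93),(-20,0,93),(-18,0,93)]: print(p,rel(w(*p),rot(40)))
E
```

```text
5.0 [-0.18188969 -2.94811667] [-26.7   0.4  93.7] [-26.19160055  -0.58717574  11.32618023]
('red top row', np.int64(225), 'umax', np.int64(361), 'n', 66)
(-23, 0, 93) [ 0.0003 -0.0016  0.0002 -0.0084 -0.0013  0.0102]
(-20, 0, 93) [ 0.0003 -0.0016  0.0002 -0.0161 -0.0013  0.0166]
(-18, 0, 93) [ 0.0003 -0.0016  0.0002 -0.0213 -0.0013  0.0209]
```

Force 28 N: the toggle is at its stop, as expected from geometry (TCP x -26). I'll ease off right away.

Call:
carry_out --pt "0 0 0 0.008 0 -0.0065 1" --pt "0 0 0 0.008 0 -0.0065 1"

```text
t: 5.25
tool_pos: [0.5251, -0.2467, 0.0949]
tool_rot: [-0.129, 2.441, 0.047]
contact_force: [-0.8, 0.2, -1.1]
opening: 0.0004
grip_force: 0.2
```

```bash
python3 - <<'E'
from h import *
o=get_obs();print(o["t"],inbox(o),o["contact_force"])
S=get_image("side")
a=cv2.resize(S["img"][195:290,275:370],(500,500),interpolation=cv2.INTER_CUBIC)
for tip,col in(((-28,0,107),(255,0,0)),((-12,0,107),(0,160,0))):
    p=(proj(S,w(*tip))-[275,195])*500/95; q=(proj(S,w(-20,0,80))-[275,195])*500/95; print(tip,p.round(),q.round())
cv2.imwrite("pics/a4.png",cv2.convertScaleAbs(a,alpha=1.7))
for p in [(-33,0,95),(-40,0,97),(-48,0,93),(-56,0,82),(-62,0,76),(-85,0,76)]: print(p,rel(w(*p),rot(40)))
E
```

```text
5.25 [-28.8  -0.3  94.9] [-0.79968649  0.19518243 -1.09562572]
(-28, 0, 107) [326. 241.] [334. 291.]
(-12, 0, 107) [352. 232.] [334. 291.]
(-33, 0, 95) [-0.0004 -0.0002 -0.0004  0.0112  0.0012 -0.0092]
(-40, 0, 97) [-0.0004 -0.0002 -0.0004  0.0248  0.0012 -0.0293]
(-48, 0, 93) [-0.0004 -0.0002 -0.0004  0.0538  0.0011 -0.0362]
(-56, 0, 82) [-0.0004 -0.0002 -0.0004  0.0978  0.0011 -0.0252]
(-62, 0, 76) [-0.0004 -0.0002 -0.0004  0.1259  0.0011 -0.0227]
(-85, 0, 76) [-0.0004 -0.0002 -0.0004  0.1847  0.0009 -0.072 ]
```

View pics/a4.png

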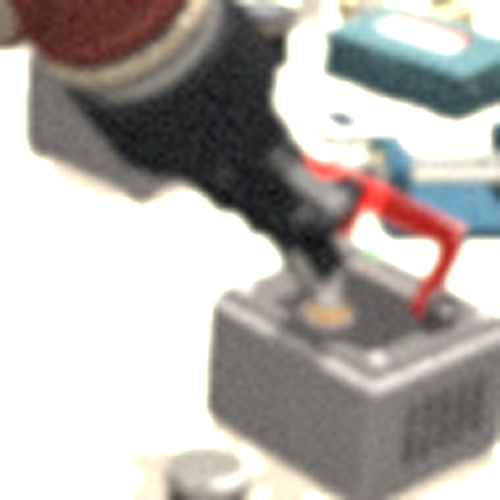

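The guard is still up (roof tilted near (400,205)). The bat runs from its base at (325,310) and now leans towards the hinge by (335,270). Finger travel of about 11 mm plus the hard stop agree with full throw. Withdrawing.

Call:
carry_out --pt "0 0 0 0.011 0.001 -0.009 1" --pt "0 0 0 0.025 0.001 -0.029 1" --pt "0 0 0 0.054 0.001 -0.036 1" --pt "0 0 0 0.098 0.001 -0.025 1" --pt "0 0 0 0.126 0.001 -0.023 1"

```text
t: 5.8
tool_pos: [0.4905, -0.2494, 0.0745]
tool_rot: [-0.129, 2.443, 0.049]
contact_force: [1.4, -0.9, -0.3]
opening: -0.0004
grip_force: 0.0
```

```bash
python3 - <<'E'
from h import *
o=get_obs();print(o["t"],o["q"][[1,5]],inbox(o),o["contact_force"])
for p in [(-85,0,78),(-110,0,90),(-115,0,130)]: print(p,rel(w(*p),rot(40)))
E
```

```text
5.8 [-0.21870724 -3.04057544] [-63.5   0.7  74.5] [ 1.40806244 -0.88411737 -0.28416124]
(-85, 0, 78) [-0.     -0.0007 -0.0006  0.0475 -0.0025 -0.0549]
(-110, 0, 90) [-0.     -0.0007 -0.0006  0.0858 -0.0026 -0.139 ]
(-115, 0, 130) [-0.     -0.0007 -0.0006  0.0132 -0.0025 -0.252 ]
```

Call:
carry_out --pt "0 0 0 0.02 0 -0.03 1" --pt "0 0 0 0.025 0 -0.1 1" --pt "0 0 0 0.025 0 -0.2 1" --pt "0 0 0 0.025 0 -0.25 1" --pt "0 0 0 0.025 0 -0.25 1"

```text
t: 6.3
tool_pos: [0.4379, -0.2572, 0.1311]
tool_rot: [-0.13, 2.44, 0.041]
contact_force: [0.6, -0.2, 0.1]
opening: -0.0001
grip_force: 0.0
```

```bash
python3 - <<'E'
from h import *
import pickle
o=get_obs();print(o["t"],o["q"][[1,5]],inbox(o),o["contact_force"])
C=pickle.load(open("c.pkl","rb"));S=get_image("side");T=get_image("top")
print(phi(S)[:6],phi(C["side"])[:6])
a=lambda c:cv2.convertScaleAbs(cv2.resize(c["img"][215:295,300:370],(390,446),interpolation=cv2.INTER_CUBIC),alpha=1.7)
cv2.imwrite("pics/a5.png",np.hstack([a(C["side"]),a(S)]))
E
```

```text
6.3 [-0.43628919 -3.00492161] [-116.6   -1.4  131.1] [ 0.61564045 -0.17738715  0.09740386]
('red top row', np.int64(232), 'umax', np.int64(358), 'n', 377) ('red top row', np.int64(232), 'umax', np.int64(358), 'n', 371)
```

View pics/a5.png

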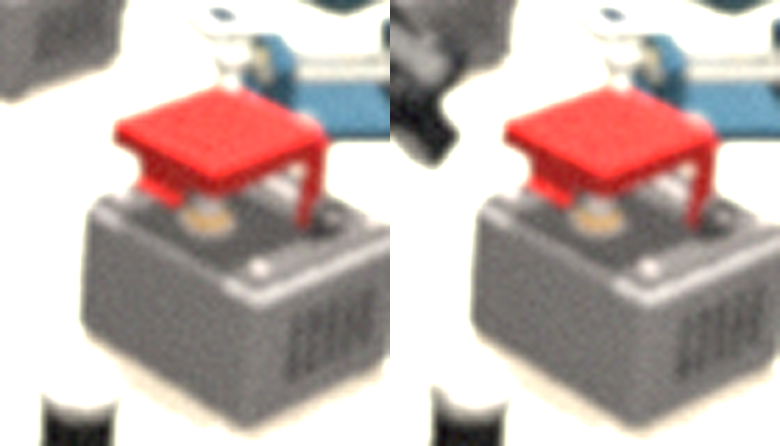

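The guard is shut (red mask identical to the start) and the fingers are clear. As a last numeric check, I'll see whether the visible bat root, just above the collar at (205,195) and (600,197), shifted between before and after.

```bash
python3 - <<'E'
from h import *
import pickle
A=pickle.load(open("c.pkl","rb"))["side"]["img"];Bm=np.mean([get_image("side")["img"].astype(float) for _ in range(6)],0)
for v in range(246,255): print(v,A[v,328:346].mean(1).astype(int),Bm[v,328:346].mean(1).astype(int))
S=get_image("side")
for n,t in(("off",(-28,107)),("on",(-12,107))):
    print(n,[proj(S,w(-20+(t[0]+20)*k,0,80+27*k)).round(1) for k in(0,.3,.6)])
print(get_obs()["t"])
E
```

```text
246 [41 42 47 46 48 43 46 51 54 66 72 67 64 56 50 52 52 50] [47 45 44 44 45 44 47 49 57 66 76 75 64 57 52 50 51 53]
247 [51 53 46 44 45 48 46 42 41 51 50 54 47 46 54 49 62 62] [56 50 46 45 46 46 45 47 47 50 54 54 51 51 51 56 61 68]
248 [70 62 51 48 46 46 49 49 46 45 44 51 48 51 54 62 73 81] [68 59 52 48 49 50 48 47 46 46 49 50 49 50 55 65 75 82]
249 [74 67 63 56 54 54 51 59 58 57 56 55 55 53 54 66 75 86] [80 69 62 57 54 53 56 60 62 59 58 55 53 53 55 64 76 84]
250 [77 74 70 67 62 55 65 74 79 75 75 69 61 54 52 59 65 75] [78 72 69 67 63 59 65 78 85 84 78 72 63 55 54 60 68 77]
251 [67 65 67 63 64 65 71 85 92 95 94 85 71 59 51 54 54 62] [ 68  66  68  67  66  66  76  91 104 105 100  88  71  60  56  55  58  63]
252 [ 60  60  59  65  72  78  83  92 101 104 105  95  79  63  61  54  55  59] [ 59  59  62  66  73  78  85  96 106 110 108  97  80  67  58  56  56  55]
253 [ 58  55  58  67  84  92  91  94 102 104 102 100  90  78  65  55  61  54] [ 58  56  58  67  83  92  94  96 103 107 107 100  92  78  65  57  57  56]
254 [ 59  58  55  66  82  94  96  97  99 104 104 100  99  88  71  59  55  54] [ 56  56  58  67  83  95  98  98 103 105 105 103  99  90  73  60  56  58]
off [array([338.5, 250.4]), array([338. , 247.5]), array([337.6, 244.6])]
on [array([338.5, 250.4]), array([339.5, 247. ]), array([340.5, 243.6])]
6.75
```

```bash
python3 - <<'E'
from h import *
a=cv2.resize(cv2.imread("pics/a3.png",0),(95,95),interpolation=3);b=cv2.resize(cv2.imread("pics/a4.png",0),(95,95),interpolation=3)
print("col",list(range(329,349)))
for v in range(239,258): print(v,a[v-195,54:74],b[v-195,54:74])
E
```

```text
col [329, 330, 331, 332, 333, 334, 335, 336, 337, 338, 339, 340, 341, 342, 343, 344, 345, 346, 347, 348]
239 [ 28  23  38  60  95 120 133 130 116  94  84 143 225 254 255 255 255 251
 233 196] [ 29  35  42  31  33  35  35  40  58  92 122 150 202 252 255 255 255 255
 252 209]
240 [ 33  36  38  46  76 106 134 148 130 104  97 156 234 255 255 255 255 255
 255 252] [ 37  35  33  32  18  27  28  35  63 106 147 178 219 253 255 255 255 255
 255 254]
241 [ 34  29  40  43  60  93 143 166 165 140 123 165 226 253 255 255 255 255
 255 255] [ 47  44  47  34  27  25  21  26  54  94 142 175 199 237 254 255 255 255
 255 255]
242 [ 44  25  42  44  49  87 142 177 180 166 156 175 203 223 233 246 252 255
 255 255] [ 78  77  78  57  34  28  29  41  44  71 115 153 169 188 222 245 252 255
 255 255]
243 [ 57  38  36  40  56  85 134 169 176 172 176 187 191 196 199 210 224 242
 254 255] [113 104 105  87  61  38  37  40  40  53  87 126 153 176 193 209 223 242
 254 255]
244 [ 81  53  46  36  59  96 129 156 165 163 168 181 188 192 200 200 206 213
 230 247] [142 119 127 118  85  52  32  47  41  46  75 120 160 182 1
[... 1534 characters left out ...]
94  97  95
  95  95]
254 [101  97 116 144 164 174 180 183 186 186 186 177 157 125 104  99  97  96
  94  95] [134 117 124 142 162 175 178 182 187 188 183 176 157 125 106  97  99  98
  93  96]
255 [103 100 107 125 152 165 176 184 184 183 181 175 157 127 104  95  99  95
  94  99] [128 112 114 128 151 170 173 176 182 187 182 176 159 125 103  98  97  97
  91  92]
256 [104 100 103 112 131 146 160 168 173 170 165 158 140 114 101  99  99  96
  98  99] [111 101 101 109 132 149 158 165 169 173 166 158 143 119 100  95  96  99
  99  96]
257 [113 101  97 104 107 118 126 139 145 145 137 131 115 104 100  99  97  96
  96  97] [113 102  98 100 107 121 128 138 142 143 136 126 116 101  99  96  97  97
 101  98]
```

With the guard up, the bat leaned left before the push and leans towards the hinge after it, with a centre slope matching the "on" position. Handing in.

```bash
python3 -c "
from station import finish_job; print(finish_job())"
```

```text
the job is handed in; nothing more can be done
None
```

The job is handed in: by my measurements the red toggle is on and its guard has dropped shut. The push briefly reached about 28 N against the 30 N limit, I never commanded the arm near the yellow switch or loose things, and I viewed 11 pictures, one over the limit of 10.

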